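Close the tile jig and hold the stamp over the tile

ROBOT

A 6-joint arm with a two-finger parallel gripper is mounted at the origin on the work surface. World frame = base frame: x ahead of the robot, y to its left, z up, the work surface at z = 0. Lengths are in mm, angles in rad, forces in N, time in s.
With the tool pointing down it reaches from about 300 to 775 mm from the base axis. Payload 14.6 kg.
Tool frame: the origin (TCP) lies midway between the tips of the shut fingers; the grasp point (between the pads) lies 19 mm behind it (manip.grip_point_offset is the distance from the TCP to the grasp point, in mm); x points along the fingers, z is the direction in which the jaws open and shut, and the axes are right-handed (so a half turn about x gives the same grasp; the last joint's range is limited). The gripper opens to 94 mm and grips with 3 to 60 N. Pads are 16 mm wide; open, the fingers measure 119 mm over their backs; the gripper's body (75 mm by 177 mm) begins 78 mm behind the grasp point.
Start: joints at [-0.067, 0.3, 1.521, -0, 1.321, -0.067], TCP at [549.99, -0.002, 205.446] pointing down, gripper open.
Joint ranges: [-3.03, 3.03], [-0.79, 2.21], [0.23, 2.52], [-1.04, 4.18], [0, 3.07], [-2.55, 2.55]. Speed limits (rad/s): [2.22, 2.22, 2.57, 3.14, 3.14, 3.14].

INTERFACE

Orientations are given as [roll, pitch, yaw] about the fixed x, y, z axes, in that order (R = Rz(yaw) Ry(pitch) Rx(roll)).
In Python, from cell import manip, camera, calibration, order gives the robot as it stands.
- The arm moves only by the tool jog_arm, never from a script. Its arguments are lists of equal length, an entry for each row: "turn": the turn, a rotation vector about the tool's x, y, z in degrees, a list of three; "dp": the shift along the tool's x, y, z in cm, a list of three; "gripper": the closure, from 0 (fully open) to 1 (shut). In form: {"turn": [[ax, ay, az], ...], "dp": [[tx, ty, tz], ...], "gripper": [gripper, ...]}. A call has 1 to 8 rows; each row shifts and turns the pose as measured when the row begins, along the tool's axes as they then stand; what a row does not reach is not made up. A row lasts 1/8 s, in which the tool goes at most 62.5 mm and 10.7 degrees, less where a joint would pass 70% of its speed; a pose out of reach is approached as far as the arm can. A call is refused whole if a number of a shift passes 6.25 or a number of a turn 10.7, either way. A call with a gripper value outside its range is refused whole. The fingers move at their own pace and stop on an object; "grip_force" is the grip in N (left out, the last holds). Time passes only in rows, so rows that do not move let the fingers close. It gives the time, the measured TCP pose, the force and the opening at its end, in the units of the state.
- manip.read_state(): the state, without advancing time (a new reading comes with each control period).
- camera(name): name is "scene" or "side" or "wrist"; returns (picture, depth): 420x560x3 uint8, red, green, blue; 420x560 float32, mm along the optical axis (not along the pixel's ray), 0 where there is no reading.
- calibration(name): a dict with "K" (3x3 intrinsics, pixels), "world_from_camera" (4x4, takes a point from camera to world coordinates). Camera axes: x right, y down, z forward; pixel columns grow to the right and rows downward; lengths in mm; the calibration is good to about 2 mm. A picture is of the moment at which its call begins: read the wrist's pose just before it. calibration takes no time and is no camera call; for the wrist camera it gives the pose at the moment of the call.
- order.sign_off(): hands the job in, once; it reports no verdict.
The state is a dict: "clock": time; "joints": joint angles; "qd": joint speeds; "effort": joint torques, N m; "eef_pos": TCP position; "eef_rot": TCP orientation; "wrist_force": force on the tool from outside, world axes, zero at the start; "moment": the same for the moment, N m; "finger_gap": finger opening in mm.
Only numpy, scipy, OpenCV 4.12 (cv2) and the standard library are available. Lean on these libraries where they do the work, as an engineer would, in place of code of your own. Each camera call takes 0.05 s, during which the arm holds its last target.

TASK

A tile has been loaded in the printing jig: first swing the jig's open grey frame fully down over it, then pick up the blue-handled rectangular stamp by its handle and carry it up and over the row of glaze jars to the tile. Finish while holding it there, still and upright, about one centimetre above the middle of the tile with its long sides along the tile's long sides, so that I can check where the print would land; do not put it down or let go. The stamp must never touch the tile or the frame, the closed frame stays down, and the other two stamps, the jars and the tile stay where they are.

Things in the scene. Friction and masses are not known exactly. Their poses are not given: they have to be found in the camera images.
- frame (a joint): opening angle of the jig's hold-down frame, rad: 0 = fully down over the tile, grows as it swings up; starts part open (0.6 to 1.0). A stiff hinge (about 0.3 N m) holds it at any angle; about 2 N down on the tab moves it. The bed under it does not stop it: its hinge has a hard stop at 0.
- frame_hinge (a point): middle of the hinge line, at the far edge of the jig, 31 mm above the table; fixed to the jig's bed. Its x axis points level from the tile towards the hinge (away from the tab), its y axis lies along the hinge, z up. Tile centre is 75 mm from the hinge line on the -x side. The jig is a plywood bed 180 x 200 mm, 16 mm thick, fixed to the table (its place and yaw vary).
- frame_tab (a point): top face of the orange pull tab (60 mm wide, 8 mm thick, projecting 32 mm) in the middle of the frame's free edge; the point is 12 mm in from the tab's end, 175 mm from the hinge line. It moves with the frame: at angle q it is 175*cos(q) - 4*sin(q) mm from the hinge line horizontally and 175*sin(q) + 4*cos(q) mm above it. The frame is grey, 170 mm wide (y), 8 mm thick, with an 80 x 110 mm window; closed, its top is 35 mm above the table, 10 mm above the tile's face.
- tile_top (a point): centre of the top face of the terracotta tile with a white middle, lying loose in the jig; 100 mm along x, 130 mm along y (its long sides run along y), 9 mm thick, top face 25 mm above the table. z up. The jig and the tile have the same yaw.
- stamp_mid (a point): centre of the rectangular stamp with the blue handle, half-way up: 38 mm above its underside and below its top, 76 mm tall in all; mass about 0.08 to 0.15 kg, stands upright on the table. z up. Foot 36 mm along x by 60 mm along y (long sides along y), 14 mm high, rubber under pale wood; above it the upright blue handle block, 24 mm along x (the grip) by 44 mm along y, 62 mm tall. A half turn about z is the same stamp.
- round_mid (a point): bystander: centre of the round stamp with the red knob handle, 44 mm diameter, 74 mm tall, standing near the blue one
- square_mid (a point): bystander: centre of the square stamp with the yellow handle, 40 x 40 mm foot, 64 mm tall, standing near the blue one
- rack: fixed wooden rack between the stamps and the jig, origin under its centre: 300 mm along x, 86 mm along y, 40 mm high; three jars stand in it, their tops about 106 mm above the table
- jar0_mid (a point): bystander: centre of the glaze jar nearest the robot in the rack, 64 mm diameter, 100 mm tall
- jar1_mid (a point): bystander: centre of the middle glaze jar, same size
- jar2_mid (a point): bystander: centre of the far glaze jar, same size
There are look-alikes about, which are no part of the job. What is shaped like the part that bears stamp_mid but green or turquoise is not meant.

How it is judged:
By the outcome, as a careful person would: the job done as asked, in the order asked, and still so for the second after the job is handed in, while the arm keeps its last pose, push and grip.
It also fails if it takes over 64 s, if anything falls off the work surface, if the arm or the gripper's body presses on something with over 40 N, if the wrist force passes 120 N, or if a joint passes its speed limit or range.

## Working session

There is one attempt and no reset: what is moved stays moved. The work goes in short steps, Python scripts to look and compute and a tool call to move; the robot and the scene stay as the last step left them, time stands still between calls to the robot, and variables do not carry over. Pictures are saved under pics/ and viewed, and the job is handed in when it is done.

Besides the shell and the picture viewer there is one more tool, called after "Emit:" as a command line: name --argument value ..., lists and objects as JSON in quotes. jog_arm: Moves the arm, as the interface text tells. Its arguments: {"type":"object","properties":{"turn":{"type":"array","items":{"type":"array","items":{"type":"number"}}},"dp":{"type":"array","items":{"type":"array","items":{"type":"number"}}},"gripper":{"type":"array","items":{"type":"number"}},"grip_force":{"type":"number"}},"required":["turn","dp","gripper"]}

```bash
ls; mkdir -p pics; python3 - <<'E'
from cell import manip,camera,calibration
import cv2,numpy as np
print(manip.read_state())
for n in ("scene","side","wrist"):
    c=calibration(n);print(n,np.round(c["K"],1).tolist(),np.round(c["world_from_camera"],3).tolist())
    p,d=camera(n);cv2.imwrite(f"pics/{n}0.png",p[:,:,::-1]);np.savez(f"{n}0.npz",p=p,d=d,K=c["K"],T=c["world_from_camera"])
E
```

```text
pics
{'clock': 0.0, 'joints': array([-6.66081030e-02,  3.00455301e-01,  1.52156970e+00, -1.30800643e-05,
        1.32070755e+00, -6.66224934e-02]), 'qd': array([-0.00182133, -0.00048694,  0.00099165, -0.00209911,  0.00129649,
       -0.00127358]), 'effort': array([-1.53750298e-03, -5.31805658e+01, -3.52735734e+01,  7.07558286e-02,
        2.43994006e-02, -4.79655944e-05]), 'eef_pos': array([5.49739604e+02, 6.54268145e-03, 2.04899815e+02]), 'eef_rot': array([3.08608425, 1.56965636, 3.08610188]), 'wrist_force': array([-0.35549347,  0.22662074, -0.44391464]), 'moment': array([ 0.04658806, -0.00446854,  0.00664339]), 'finger_gap': 93.7247250765466}
scene [[418.3, 0.0, 277.4], [0.0, 418.3, 211.6], [0.0, 0.0, 1.0]] [[0.622, 0.441, -0.647, 1065.267], [0.782, -0.332, 0.527, -369.307], [0.018, -0.834, -0.552, 497.685], [0.0, 0.0, 0.0, 1.0]]
side [[533.9, 0.0, 274.8], [0.0, 533.9, 214.3], [0.0, 0.0, 1.0]] [[-0.831, -0.266, 0.489, 62.393], [-0.557, 0.415, -0.72, 747.019], [-0.011, -0.87, -0.493, 569.837], [0.0, 0.0, 0.0, 1.0]]
wrist [[360.4, 0.0, 284.1], [0.0, 360.4, 204.6], [0.0, 0.0, 1.0]] [[1.0, -0.0, -0.001, 550.284], [-0.001, -0.971, -0.237, 68.098], [-0.001, 0.237, -0.971, 383.258], [0.0, 0.0, 0.0, 1.0]]
```

View pics/scene0.png

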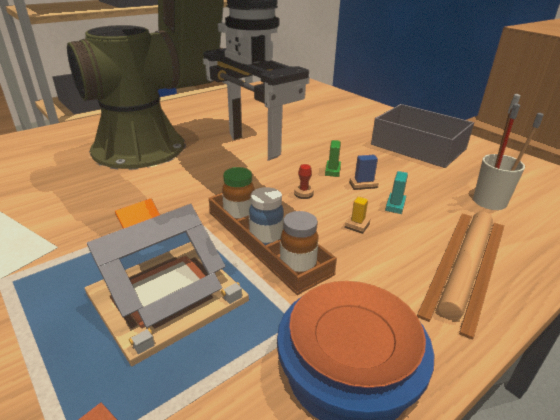

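View pics/side0.png

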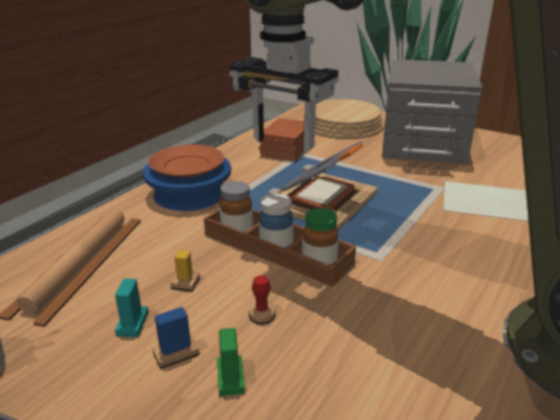

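View pics/wrist0.png

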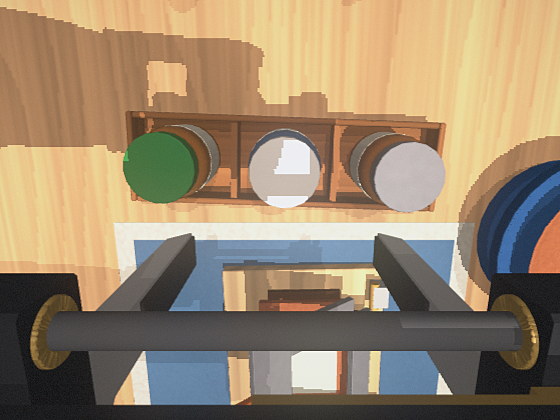

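Candidates for the stamp in the scene view: blue (365,170), green (334,158) and turquoise (398,192). In the side view they are blue (173,333), green (230,360) and turquoise (128,305). The blue one is meant. The frame is part open, with the orange tab at scene (140,213) and the hinge blocks at (143,340) and (232,292).

```bash
cat > h.py <<'E'
import cv2,numpy as np
def load(n):
    z=np.load(n+'.npz');return z['p'],z['d'],z['K'],z['T']
def cloud(d,K,T):
    v,u=np.mgrid[0:d.shape[0],0:d.shape[1]]
    X=np.stack([(u-K[0,2])/K[0,0]*d,(v-K[1,2])/K[1,1]*d,d],-1)
    return X@T[:3,:3].T+T[:3,3]
def hsv(p): return cv2.cvtColor(p,cv2.COLOR_RGB2HSV)
def mask(p,lo,hi): return cv2.inRange(hsv(p),np.array(lo),np.array(hi))>0
E
python3 - <<'E'
from h import *
for n in('scene0','side0'):
    p,d,K,T=load(n);P=cloud(d,K,T);ok=d>0
    print(n)
    def rep(nm,m,box):
        b=np.zeros_like(m);x0,y0,x1,y1=box;b[y0:y1,x0:x1]=1
        m=m&b&ok;Q=P[m]
        if len(Q)<5: print(nm,len(Q));return
        zt=np.percentile(Q[:,2],97)
        t=Q[Q[:,2]>zt-6]
        r=cv2.minAreaRect(t[:,:2].astype(np.float32))
        print(nm,len(Q),'z',np.round(np.percentile(Q[:,2],[2,50,98]),1),'top n',len(t),np.round(t.mean(0),1),'rect',np.round(r[0],1),np.round(r[1],1),round(r[2],1))
    S=n=='scene0'
    rep('blue',mask(p,(105,120,40),(125,255,255)),(345,145,385,195) if S else (145,300,200,370))
    rep('green',mask(p,(50,120,30),(75,255,255)),(315,130,350,185) if S else (210,320,250,400))
    rep('turq',mask(p,(80,120,40),(98,255,255)),(380,165,415,215) if S else (110,270,150,340))
    rep('red',mask(p,(0,150,40),(6,255,255))|mask(p,(174,150,40),(180,255,255)),(290,155,320,190) if S else (245,270,280,310))
    rep('yellow',mask(p,(22,150,80),(32,255,255)),(345,190,375,225) if S else (170,245,200,285))
    rep('tab',mask(p,(5,200,150),(20,255,255)),(110,195,165,235) if S else (335,135,370,165))
    if S:
        rep('g0',mask(p,(0,0,30),(180,90,255)),(85,205,225,325))
    H=hsv(p)
    for q in ([(365,170),(302,174),(140,213),(359,208),(170,285),(300,230),(266,200),(238,176)] if S else [(173,330),(260,290),(350,152),(183,268),(322,190),(235,190),(275,205),(320,222)]):
        print(q,H[q[1],q[0]],np.round(P[q[1],q[0]],1))
for n,b in(('scene0',(80,140,420,380)),('side0',(100,120,400,400)),('wrist0',(100,80,460,420))):
    p=load(n)[0];c=p[b[1]:b[3],b[0]:b[2]];f=min(800/c.shape[1],600/c.shape[0]);cv2.imwrite(f'pics/{n}c.png',cv2.resize(c,None,fx=f,fy=f,interpolation=cv2.INTER_CUBIC)[:,:,::-1])
E
```

```text
scene0
blue 25 z [74.8 75.9 77.5] top n 25 [519.4 338.3  76. ] rect [521.  339.2] [29.6 10.1] 67.0
green 222 z [ 6.5 31.4 77.6] top n 65 [424.2 329.5  75.7] rect [421.7 331.8] [19.3 39.2] 43.4
turq 181 z [12.4 71.9 77.4] top n 92 [623.7 325.4  75.8] rect [621.9 328.3] [19.3 42.1] 30.7
red 189 z [19.3 59.  74.5] top n 49 [464.  195.8  72.1] rect [463.2 196. ] [19.9 18.7] 54.4
yellow 57 z [62.  64.  65.3] top n 57 [623.5 202.1  63.9] rect [623.  204.2] [19.2 21.9] 15.9
tab 668 z [127.4 135.9 144.2] top n 241 [ 505.4 -198.7  141.3] rect [ 506.1 -198.8] [58.3 14.8] 87.6
g0 10042 z [  0.3  55.8 124.5] top n 1021 [ 531.6 -204.6  121.9] rect [ 532.2 -197.6] [ 16.4 169.2] 0.7
(365, 170) [113  66  89] [522.1 332.8  46.8]
(302, 174) [  4 185 138] [467.  185.9  59.7]
(140, 213) [ 16 204 223] [ 513.5 -194.7  133.8]
(359, 208) [ 20 209 151] [627.3 195.8  49.8]
(170, 285) [ 26  41 220] [ 575.7 -189.4   26. ]
(300, 230) [ 13  28 111] [668.6   1.4 105.2]
(266, 200) [ 18  47 148] [564.3  12.4 105.6]
(238, 176) [ 54 122  88] [463.1  21.1 106.7]
side0
blue 1081 z [22.  56.8 77.4] top n 317 [512.9 348.4  75.5] rect [514.2 347.3] [41.  20.7] 63.3
green 1265 z [ 6.  40.8 77.5] top n 346 [416.1 341.6  76. ] rect [417.7 339.7] [19.6 43.3] 41.6
turq 1191 z [ 6.  38.4 77.4] top n 251 [615.5 336.9  75.7] rect [617.7 335.3] [20.4 41.3] 30.4
red 430 z [20.6 60.6 74.2] top n 137 [457.8 206.   72.1] rect [458.4 204.7] [21.8 23. ] 35.1
yellow 9 z [63.8 65.2 66. ] top n 9 [621.9 209.8  65. ] rect [622.1 209.7] [6.9 7.5] 16.1
tab 2
(173, 330) [107 139  66] [506.7 352.4  58.1]
(260, 290) [  0 193  94] [452.2 216.4  63.7]
(350, 152) [ 11 199 164] [ 499.6 -171.3  143.8]
(183, 268) [ 20 185 121] [614.8 215.3  41.8]
(322, 190) [ 23  32 199] [ 575.8 -198.8   24.7]
(235, 190) [162  10 128] [638.3  33.9 107.2]
(275, 205) [ 16  26 128] [542.1  39.9 105.4]
(320, 222) [ 67 147  73] [442.4  50.  106.1]
```

View pics/scene0c.png

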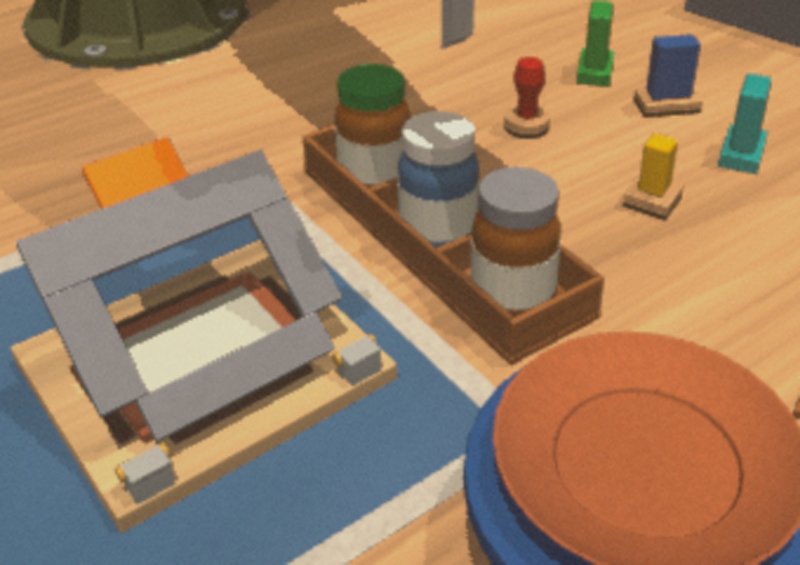

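View pics/side0c.png

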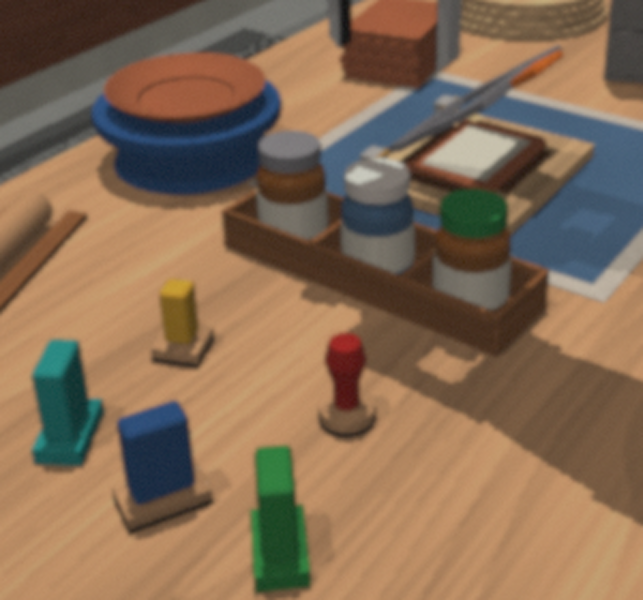

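The crops confirm it: a navy-blue handle on a pale wooden foot. The other two are all green and all turquoise. Next I work out the jig geometry and the tool axes.

```bash
cat >> h.py <<'E'
from scipy.spatial.transform import Rotation as R
def tool(s): return R.from_euler('xyz',s['eef_rot']).as_matrix()
def todp(s,dw): return np.round(tool(s).T@np.array(dw)/10,2)
E
python3 - <<'E'
from h import *
from cell import manip
s=manip.read_state();print(np.round(tool(s),3),s['clock'])
for n,b in(('scene0',(80,230,260,360)),('side0',(250,160,400,240))):
    p,d,K,T=load(n);P=cloud(d,K,T);x0,y0,x1,y1=b
    B=np.zeros(d.shape,bool);B[y0:y1,x0:x1]=1
    m=B&(abs(P[...,2]-16)<2.5)   # bed top
    Q=P[m][:,:2].astype(np.float32);r=cv2.minAreaRect(Q);print(n,'bed',len(Q),r,np.percentile(Q,[1,99],axis=0))
    m=B&(abs(P[...,2]-25)<2.5)&mask(p,(15,0,140),(40,90,255))
    Q=P[m][:,:2].astype(np.float32);r=cv2.minAreaRect(Q);print(n,'white',len(Q),r,np.percentile(Q,[1,99],axis=0))
p,d,K,T=load('scene0');P=cloud(d,K,T)
# frame plane fit
B=np.zeros(d.shape,bool);B[205:325,85:225]=1
Pp=P[B&(P[...,2]>45)&(P[...,2]<135)&mask(p,(0,0,30),(180,80,255))&(P[...,1]<-110)]
for _ in range(5):
    c=Pp.mean(0);nn=np.linalg.svd(Pp-c,full_matrices=False)[2][2];nn*=np.sign(nn[2]);Pp=Pp[abs((Pp-c)@nn)<3]
print('frame',len(Pp),c,nn,'q',np.arccos(nn[2]),'yaw',np.degrees(np.arctan2(nn[1],nn[0])))
m=mask(p,(5,190,120),(20,255,255))&(P[...,2]>115);m[:195]=0;m[240:]=0;m[:,:105]=0;m[:,170:]=0
Q=P[m];print('tab',len(Q),np.percentile(Q,[2,50,98],axis=0))
E
```

```text
[[-0.001 -0.     1.   ]
 [ 0.     1.     0.   ]
 [-1.     0.    -0.001]] 0.15
scene0 bed 4008 ((572.0037231445312, -156.11962890625), (182.13516235351562, 280.6263122558594), 0.9755549430847168) [[ 483.82994568 -295.81216736]
 [ 662.95399475  -19.48028997]]
scene0 white 1205 ((567.981201171875, -193.50482177734375), (50.39742660522461, 96.98896789550781), 0.22036106884479523) [[ 544.38468262 -239.56817078]
 [ 591.769729   -146.16750488]]
side0 bed 936 ((568.9092407226562, -133.07261657714844), (175.31106567382812, 323.8692626953125), 0.8157150745391846) [[ 482.3017334  -293.3324173 ]
 [ 651.30600281   -8.81483021]]
side0 white 539 ((577.739501953125, -195.4503936767578), (64.16510772705078, 102.01024627685547), 1.1928192377090454) [[ 546.68535278 -242.98650818]
 [ 609.16463135 -145.93077087]]
frame 5868 [ 573.28747154 -204.72887779   90.73284148] [0.59673673 0.01063195 0.80236665] q 0.6395462590055124 yaw 1.0207200848648614
tab 711 [[ 500.5806996  -226.98314184  127.29451078]
 [ 512.83412814 -200.04622176  136.06018167]
 [ 524.72725473 -170.66134383  144.84337694]]
```

Emit:
jog_arm --turn '[[0,0,0],[0,0,0],[0,0,0],[0,0,0],[0,0,0],[0,0,0]]' --dp '[[0.6,-5,-1],[0.6,-5,-1],[0.6,-5,-1],[0.6,-5,-1],[0.5,0,0],[0,0,0]]' --gripper '[1,1,1,1,1,1]' --grip_force 20

```text
clock: 0.9
eef_pos: [508.2, -204.8, 173.8]
eef_rot: [2.711, 1.568, 2.713]
wrist_force: [0.2, 0.5, 0.2]
finger_gap: 37.2
```

Emit:
jog_arm --turn '[[0,0,0],[0,0,0],[0,0,0],[0,0,0]]' --dp '[[0,0.5,0.7],[1,0,0],[1,0,0],[0,0,0]]' --gripper '[1,1,1,1]'

```text
clock: 1.4
eef_pos: [516.5, -196.4, 152.4]
eef_rot: [2.66, 1.568, 2.666]
wrist_force: [0.8, -0.4, 0.2]
finger_gap: 0.8
```

```bash
python3 - <<'E'
from h import *
from cell import manip,camera
p,d=camera('scene');cv2.imwrite('pics/scene1.png',cv2.resize(p[100:380,60:420],None,fx=2,fy=2)[:,:,::-1])
E
```

```text
(no output)
```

View pics/scene1.png

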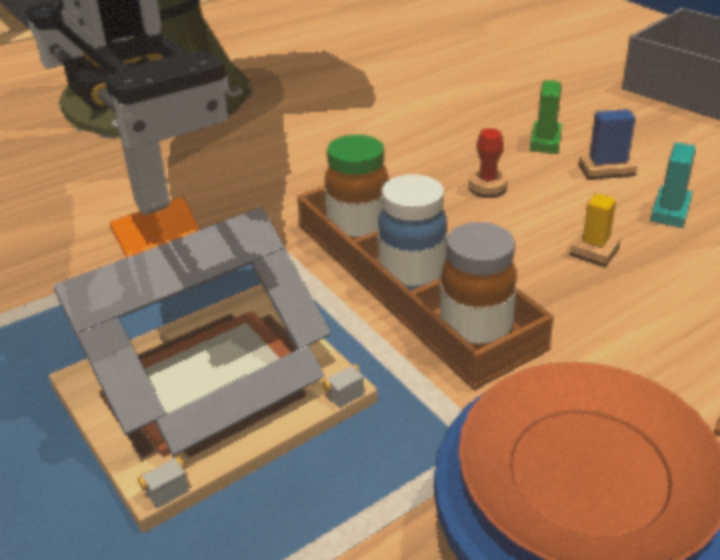

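The closed fingers are above the middle of the tab (crop pixel 150,210). I push down along its arc.

Emit:
jog_arm --turn '[[0,0,0],[0,0,0],[0,0,0],[0,0,0],[0,0,0],[0,0,0]]' --dp '[[1.2,0,-0.3],[1.2,0,-0.5],[1.2,0,-0.6],[1.2,0,-0.6],[1.2,0,-0.4],[1.2,0,-0.4]]' --gripper '[1,1,1,1,1,1]'

```text
clock: 2.2
eef_pos: [486.6, -197.0, 76.8]
eef_rot: [2.591, 1.57, 2.596]
wrist_force: [1.0, -0.2, 0.5]
finger_gap: 0.4
```

```bash
python3 - <<'E'
from h import *
from cell import manip,camera
p,d=camera('scene');cv2.imwrite('pics/scene2.png',cv2.resize(p[100:380,60:420],None,fx=2,fy=2)[:,:,::-1])
print(manip.read_state()['wrist_force'],tool(manip.read_state()))
E
```

```text
[ 0.19421923 -0.06375623 -1.79102887] [[-0.0029927  -0.00527472  0.99998161]
 [ 0.00151355  0.99998492  0.00527926]
 [-0.99999438  0.00152932 -0.00298467]]
```

View pics/scene2.png

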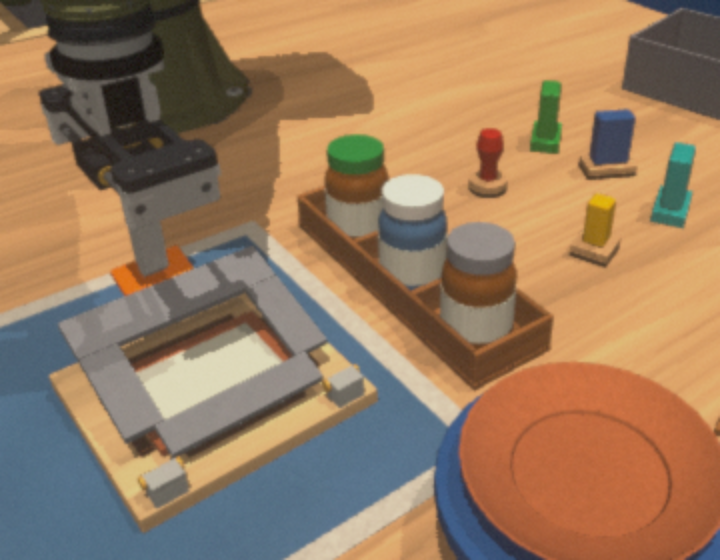

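The frame follows and is about half closed.

Emit:
jog_arm --turn '[[0,0,0],[0,0,0],[0,0,0],[0,0,0]]' --dp '[[1.2,0,-0.3],[1.2,0,-0.2],[0.9,0,-0.2],[0.4,0,0]]' --gripper '[1,1,1,1]'

```text
clock: 2.75
eef_pos: [478.2, -196.7, 35.7]
eef_rot: [2.653, 1.568, 2.659]
wrist_force: [-0.2, 0.1, 1.1]
finger_gap: 0.4
```

Emit:
jog_arm --turn '[[0,0,0],[0,0,0]]' --dp '[[0.3,0,0],[0.2,0,0]]' --gripper '[1,1]'

```text
clock: 3.0
eef_pos: [478.4, -196.9, 34.5]
eef_rot: [2.796, 1.568, 2.801]
wrist_force: [-17.5, 8.3, 39.1]
finger_gap: 0.5
```

The hard stop is reached (force rises at z≈34.5). I lift off straight up and check.

Emit:
jog_arm --turn '[[0,0,0],[0,0,0],[0,0,0],[0,0,0],[0,0,0],[0,0,0]]' --dp '[[-0.5,0,0],[-4,0,0],[-6,0,0],[-6,0,0],[-1,6,0],[0,6,0]]' --gripper '[1,1,1,1,0.5,0.4]'

```text
clock: 3.75
eef_pos: [478.4, -76.9, 216.3]
eef_rot: [2.335, 1.569, 2.335]
wrist_force: [0.4, 0.6, 0.4]
finger_gap: 17.1
```

```bash
python3 - <<'E'
from h import *
from cell import manip,camera,calibration
for n in('scene','side'):
    c=calibration(n);p,d=camera(n);np.savez(n+'3.npz',p=p,d=d,K=c['K'],T=c['world_from_camera'])
    P=cloud(d,c['K'],c['world_from_camera'])
    b=p[100:380,60:420] if n=='scene' else p[120:400,100:460]
    cv2.imwrite(f'pics/{n}3.png',cv2.resize(b,None,fx=2,fy=2)[:,:,::-1])
    B=np.zeros(d.shape,bool)
    if n=='scene':B[205:345,70:250]=1
    else:B[155:240,240:420]=1
    Pp=P[B&(P[...,2]>29)&(P[...,2]<45)&mask(p,(0,0,30),(180,80,255))&(P[...,1]<-100)&(P[...,0]<640)]
    for _ in range(5):
        m=Pp.mean(0);nn=np.linalg.svd(Pp-m,full_matrices=False)[2][2];nn*=np.sign(nn[2]);Pp=Pp[abs((Pp-m)@nn)<3]
    print(n,len(Pp),m,nn,np.percentile(Pp,[1,99],axis=0),cv2.minAreaRect(Pp[:,:2].astype(np.float32)))
    m=B&(abs(P[...,2]-25)<3)&mask(p,(15,0,120),(40,100,255));Q=P[m]
    if len(Q)>30: print('white',len(Q),cv2.minAreaRect(Q[:,:2].astype(np.float32)))
    m=B&(P[...,2]>29)&(P[...,2]<45)&mask(p,(5,180,100),(20,255,255))&(P[...,0]<510);Q=P[m];print('tab',len(Q),np.median(Q,0),np.percentile(Q,[2,98],axis=0))
E
```

```text
scene 4217 [ 565.33638449 -203.51287707   34.89002286] [ 9.85483072e-04 -8.76297974e-04  9.99999130e-01] [[ 493.72752701 -280.93554895   32.35470274]
 [ 639.27531607 -114.09005009   36.7415743 ]] ((561.4191284179688, -197.10726928710938), (157.7970733642578, 169.81689453125), 0.6336026191711426)
white 1945 ((581.1971435546875, -116.13372802734375), (155.0546875, 329.5816955566406), 15.611846923828125)
tab 352 [ 477.41836013 -200.44388148   35.11354801] [[ 463.57151757 -227.17972288   33.0700393 ]
 [ 491.58897721 -172.00791162   36.92359849]]
side 1478 [ 556.85498086 -187.33201422   35.18904168] [-4.12870948e-04  5.11640173e-04  9.99999784e-01] [[ 493.46600373 -277.17983269   32.5488117 ]
 [ 639.17244161 -108.05700406   37.55717359]] ((565.9297485351562, -193.14724731445312), (148.01670837402344, 174.6367645263672), 0.12188249826431274)
white 592 ((585.5003662109375, -190.76515197753906), (121.60011291503906, 92.42549133300781), 87.53712463378906)
tab 191 [ 475.71589832 -189.69383203   34.94946407] [[ 462.30013235 -222.06326545   31.36509359]
 [ 490.25450436 -163.35207221   37.3478258 ]]
```

View pics/scene3.png

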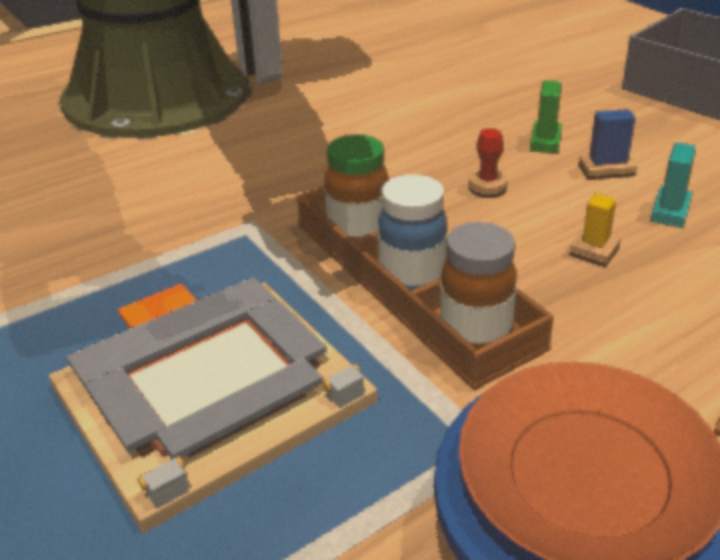

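View pics/side3.png

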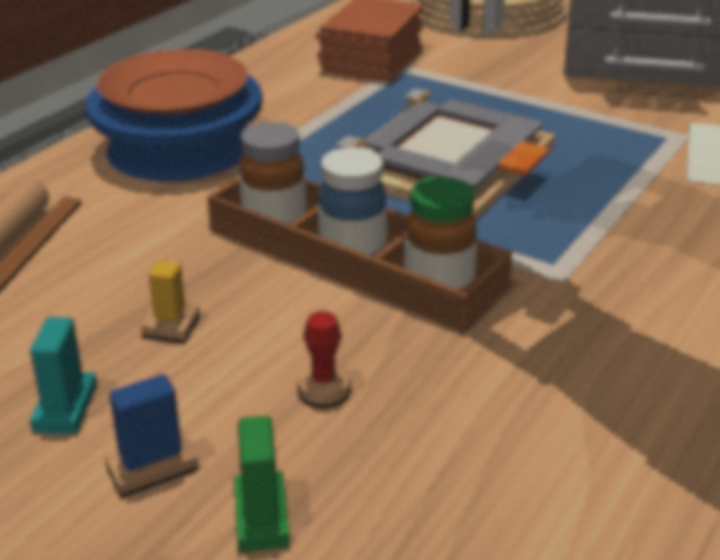

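The frame is level, with its top at 35 mm: fully closed. Hinge x≈650, tile centre ≈(575,-196). Now I move above the stamp.

Emit:
jog_arm --turn '[[0,0,0],[0,0,0],[0,0,0],[0,0,0],[0,0,0],[0,0,0],[0,0,0],[0,0,0]]' --dp '[[0,5.4,0.5],[0,5.4,0.5],[0,5.4,0.5],[0,5.4,0.5],[0,5.4,0.5],[0,5.4,0.5],[0,5.4,0.5],[0,1,0.2]]' --gripper '[0.35,0.35,0.35,0.35,0.35,0.35,0.35,0.35]'

```text
clock: 4.85
eef_pos: [515.9, 323.3, 215.7]
eef_rot: [2.515, 1.57, 2.518]
wrist_force: [0.8, -1.2, -0.5]
finger_gap: 61.3
```

Emit:
jog_arm --turn '[[9,0,0],[9,0,0],[9,0,0],[0,0,0]]' --dp '[[0,0,0],[0,0,0],[0,0,0],[0,0,0]]' --gripper '[0.35,0.35,0.35,0.35]'

```text
clock: 5.35
eef_pos: [517.3, 320.7, 214.4]
eef_rot: [-2.266, 1.568, -2.748]
wrist_force: [0.7, -0.7, 0.5]
finger_gap: 61.1
```

```bash
python3 - <<'E'
from h import *
from cell import manip,camera,calibration
s=manip.read_state();print(s['eef_pos'],np.round(tool(s),3),s['finger_gap'])
for n in('wrist','scene'):
    c=calibration(n);p,d=camera(n);np.savez(n+'4.npz',p=p,d=d,K=c['K'],T=c['world_from_camera'])
    cv2.imwrite(f'pics/{n}4.png',p[:,:,::-1])
E
```

```text
[517.32970231 320.6904367  214.43057328] [[-0.002  0.464  0.886]
 [-0.001  0.886 -0.464]
 [-1.    -0.002 -0.002]] 61.120841869648345
```

View pics/wrist4.png

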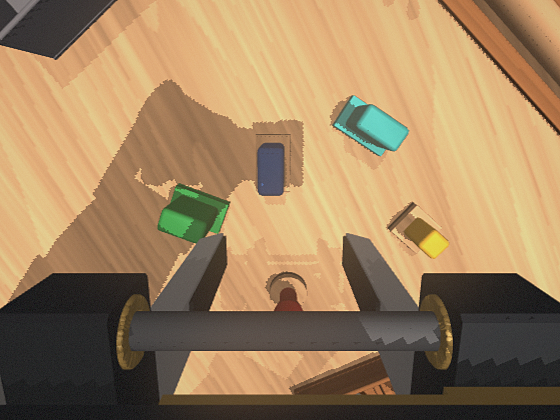

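The wrist view shows the blue stamp at (271,168), green at (193,215), turquoise at (378,125), yellow at (420,230) and red at (288,292). The blue stamp is nearly in line with the jaws.

```bash
python3 - <<'E'
from h import *
p,d,K,T=load('wrist4');P=cloud(d,K,T)
def rep(nm,m,lo,hi,box):
    B=np.zeros(d.shape,bool);x0,y0,x1,y1=box;B[y0:y1,x0:x1]=1
    Q=P[m&B&(P[...,2]>lo)&(P[...,2]<hi)]
    r=cv2.minAreaRect(Q[:,:2].astype(np.float32));bx=cv2.boxPoints(r)
    e=bx[1]-bx[0];f=bx[2]-bx[1];L=e if np.hypot(*e)>np.hypot(*f) else f
    print(nm,len(Q),np.round(r[0],1),np.round(r[1],1),'long dir',round(np.degrees(np.arctan2(L[1],L[0]))%180,1),'z',np.median(Q[:,2]).round(1),np.round(bx).tolist())
al=np.ones(d.shape,bool)
rep('blue top',al,70,80,(240,120,305,205))
rep('blue foot',al,10,80,(240,120,305,205))
rep('green',al,10,80,(140,160,240,250))
rep('turq',al,10,80,(325,90,415,165))
rep('yellow',al,8,80,(380,195,455,265))
rep('red',al,8,80,(265,265,312,305))
# RGB-only centre, ray onto z=76
m=mask(p,(105,60,20),(130,255,255));B=np.zeros_like(m);B[120:205,240:305]=1
c=cv2.minAreaRect(np.argwhere(m&B)[:,::-1].astype(np.float32));print(c)
def ray(u,v,z):
    r=T[:3,:3]@np.array([(u-K[0,2])/K[0,0],(v-K[1,2])/K[1,1],1]);return T[:3,3]+r*(z-T[2,3])/r[2]
print(ray(*c[0],76), 'hsv',hsv(p)[168,271])
crop=cv2.resize(p[100:270,140:440],None,fx=2.6,fy=2.6,interpolation=cv2.INTER_CUBIC);cv2.imwrite('pics/w4c.png',crop[:,:,::-1])
E
```

```text
blue top 1258 [516.2 344.1] [43.6 24. ] long dir 62.4 z 74.7 [[495.0, 330.0], [517.0, 319.0], [537.0, 358.0], [516.0, 369.0]]
blue foot 2030 [516.4 344.4] [59.1 35.6] long dir 61.4 z 73.8 [[487.0, 327.0], [518.0, 310.0], [546.0, 362.0], [515.0, 379.0]]
green 2603 [419.4 337.5] [36.5 60. ] long dir 131.2 z 60.6 [[386.0, 348.0], [425.0, 303.0], [453.0, 327.0], [413.0, 372.0]]
turq 2459 [620.5 332.8] [36.  59.9] long dir 119.8 z 73.2 [[590.0, 350.0], [620.0, 298.0], [651.0, 316.0], [621.0, 368.0]]
yellow 1720 [622.1 206.7] [39.9 40.1] long dir 110.8 z 32.7 [[596.0, 218.0], [611.0, 181.0], [648.0, 195.0], [634.0, 233.0]]
red 938 [462.5 206.2] [35.4 42. ] long dir 153.7 z 13.5 [[436.0, 200.0], [473.0, 181.0], [489.0, 213.0], [451.0, 231.0]]
((268.4999694824219, 171.49998474121094), (20.999996185302734, 44.99999237060547), 0.0)
[514.95879039 345.41002403  76.        ] hsv [116  61 104]
```

View pics/w4c.png

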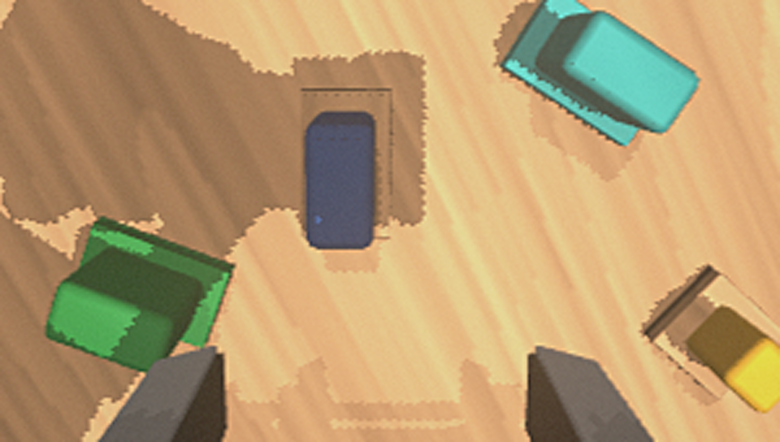

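Stamp centre (516.3,344.3), long direction about 62°. The measured sizes are right: 44×24 top and 60×36 foot. I move over it, then descend.

Emit:
jog_arm --turn '[[0,0,0],[0,0,0],[0,0,0],[0,0,0],[0,0,0]]' --dp '[[0,2,-1.2],[4,0,0],[4,0,0],[3,0,0],[0,0,0]]' --gripper '[0.35,0.35,0.35,0.35,0.35]'

```text
clock: 6.08
eef_pos: [515.5, 349.2, 102.1]
eef_rot: [3.022, 1.57, 2.554]
wrist_force: [0.6, -0.2, 1.4]
finger_gap: 61.0
```

```bash
python3 - <<'E'
from h import *
from cell import manip
s=manip.read_state();t=tool(s);print(s['eef_pos'],np.round(t,3),todp(s,np.array([516.3,344.3,28])-s['eef_pos']),s['finger_gap'])
E
```

```text
[515.50784465 349.21079708 102.10250488] [[-0.001  0.45   0.893]
 [ 0.001  0.893 -0.45 ]
 [-1.     0.    -0.001]] [ 7.41 -0.4   0.3 ] 60.960490634129194
```

Emit:
jog_arm --turn '[[1.2,0,0],[0,0,0],[0,0,0],[0,0,0]]' --dp '[[0,-0.4,0.3],[3,0,0],[3,0,0],[1.2,0,0]]' --gripper '[0.35,0.35,0.35,0.35]'

```text
clock: 6.58
eef_pos: [519.9, 346.7, 35.9]
eef_rot: [1.104, 1.56, 0.615]
wrist_force: [-0.6, -0.3, 1.0]
finger_gap: 61.0
```

```bash
python3 - <<'E'
from h import *
from cell import manip
s=manip.read_state();t=tool(s);print(s['eef_pos'],np.round(t,3),todp(s,np.array([516.3,344.3,28])-s['eef_pos']),s['finger_gap'])
E
```

```text
[519.85307899 346.66687921  35.87637222] [[ 0.009  0.47   0.883]
 [ 0.006  0.883 -0.47 ]
 [-1.     0.009  0.005]] [ 0.78 -0.38 -0.21] 61.003694135766985
```

Emit:
jog_arm --turn '[[0,0.3,-0.5],[0,0,0]]' --dp '[[0.6,-0.4,-0.2],[0,0,0]]' --gripper '[0.35,0.35]'

```text
clock: 6.82
eef_pos: [516.8, 344.3, 31.3]
eef_rot: [1.491, 1.569, 1.002]
wrist_force: [0.2, 1.2, -0.7]
finger_gap: 61.1
```

```bash
python3 - <<'E'
from h import *
from cell import manip
s=manip.read_state();t=tool(s);print(s['eef_pos'],np.round(t,4),todp(s,np.array([516.3,344.3,28])-s['eef_pos']),s['finger_gap'])
E
```

```text
[516.79815203 344.33471241  31.34863785] [[ 9.000e-04  4.700e-01  8.827e-01]
 [ 1.400e-03  8.827e-01 -4.700e-01]
 [-1.000e+00  1.700e-03  1.000e-04]] [ 0.33 -0.03 -0.04] 61.05520408004412
```

Well placed. I close on the handle at 25 N.

Emit:
jog_arm --turn '[[0,0,0],[0,0,0],[0,0,0],[0,0,0],[0,0,0],[0,0,0]]' --dp '[[0.2,0,0],[0,0,0],[0,0,0],[0,0,0],[0,0,0],[0,0,0]]' --gripper '[0.8,1,1,1,1,1]' --grip_force 25

```text
clock: 7.58
eef_pos: [517.7, 344.9, 31.5]
eef_rot: [1.188, 1.566, 0.698]
wrist_force: [-0.3, -0.4, -0.2]
finger_gap: 23.6
```

Emit:
jog_arm --turn '[[0,0,0],[0,0,0]]' --dp '[[-1,0,0],[-1,0,0]]' --gripper '[1,1]'

```text
clock: 7.82
eef_pos: [517.3, 344.6, 51.9]
eef_rot: [1.276, 1.568, 0.787]
wrist_force: [0.4, -0.3, -1.4]
finger_gap: 24.0
```

```bash
python3 - <<'E'
from h import *
from cell import manip,camera
s=manip.read_state();t=tool(s);print(s['eef_pos'],np.round(t,4),s['finger_gap'],s['wrist_force'])
p,d=camera('side');cv2.imwrite('pics/side5.png',cv2.resize(p[220:420,80:330],None,fx=3,fy=3)[:,:,::-1])
E
```

```text
[517.25892109 344.61375219  51.94420798] [[ 2.300e-03  4.700e-01  8.827e-01]
 [ 2.300e-03  8.826e-01 -4.700e-01]
 [-1.000e+00  3.100e-03  9.000e-04]] 24.012259297773845 [ 0.35466987 -0.34449896 -1.44055208]
```

View pics/side5.png

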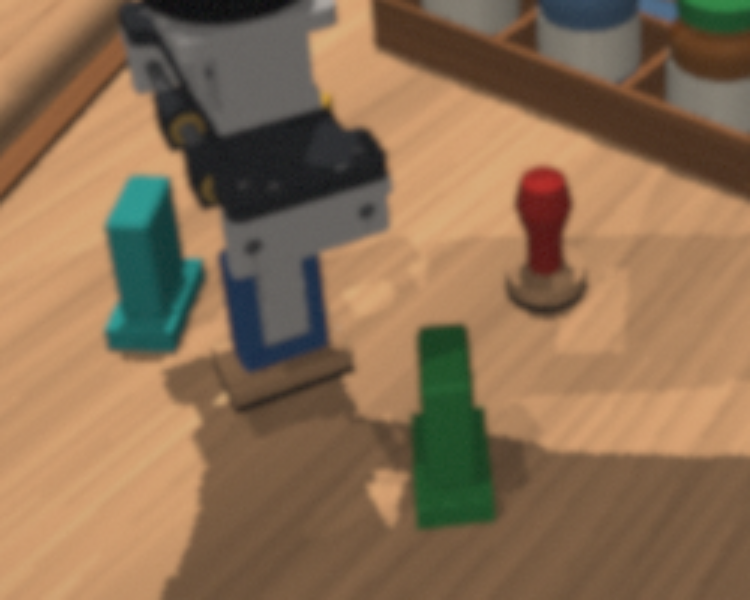

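Gripped at 24 mm, upright. The underside sits 31.5 mm below the TCP. I lift to travel height, turn the jaws back to world x, and cross.

Emit:
jog_arm --turn '[[0,0,0],[0,0,0],[0,0,0],[0,0,0],[-9,0,0],[-9,0,0],[-9,0,0],[0,0,0]]' --dp '[[-4,0,0],[-4,0,0],[-4,0,0],[-2,0,0],[0,0,0],[0,0,0],[0,0,0],[0,0,0]]' --gripper '[1,1,1,1,1,1,1,1]'

```text
clock: 8.88
eef_pos: [517.0, 344.3, 202.4]
eef_rot: [0.619, 1.561, 0.614]
wrist_force: [-0.3, -0.6, -1.0]
finger_gap: 24.2
```

```bash
python3 - <<'E'
from h import *
from cell import manip
s=manip.read_state();t=tool(s);print(s['eef_pos'],np.round(t,4),s['finger_gap'],todp(s,np.array([575,-120,190])-s['eef_pos']))
E
```

```text
[517.03586044 344.33497975 202.35562882] [[ 0.0077  0.0056  1.    ]
 [ 0.0054  1.     -0.0056]
 [-1.      0.0054  0.0076]] 24.215174959440166 [  1.03 -46.41   6.05]
```

Emit:
jog_arm --turn '[[0,0,0],[0,0,0],[0,0,0],[0,0,0],[0,0,0],[0,0,0],[0,0,0],[0,0,0]]' --dp '[[0,-3,0.5],[0,-5,0.5],[0,-5,0.5],[0,-5,0.5],[0,-5,0.5],[0,-5,0.5],[0,-5,0.5],[0,-5,0.5]]' --gripper '[1,1,1,1,1,1,1,1]'

```text
clock: 9.88
eef_pos: [549.2, -45.1, 202.2]
eef_rot: [0.54, 1.559, 0.504]
wrist_force: [0.8, 0.1, -1.3]
finger_gap: 23.7
```

Emit:
jog_arm --turn '[[0,0,0],[0,0,0],[0,0,0],[0,0,0],[0,0,0],[0,0,0],[0,0,0]]' --dp '[[0,-5,0.4],[0,-5,0.4],[0,-5,0.4],[0,-3,0.4],[0,-2,0],[0,0,0],[0,0,0]]' --gripper '[1,1,1,1,1,1,1]'

```text
clock: 10.75
eef_pos: [555.4, -254.3, 202.2]
eef_rot: [0.505, 1.558, 0.442]
wrist_force: [0.1, -1.0, -1.1]
finger_gap: 24.2
```

```bash
python3 - <<'E'
from h import *
from cell import manip,camera,calibration
s=manip.read_state();t=tool(s);print(s['eef_pos'],np.round(t,4),s['finger_gap'])
for n in('wrist','scene','side'):
    c=calibration(n);p,d=camera(n);np.savez(n+'6.npz',p=p,d=d,K=c['K'],T=c['world_from_camera'])
    cv2.imwrite(f'pics/{n}6.png',p[:,:,::-1])
E
```

```text
[ 555.44025345 -254.31207371  202.16555455] [[ 0.0118  0.063   0.9979]
 [ 0.0056  0.998  -0.0631]
 [-0.9999  0.0063  0.0114]] 24.151568472985677
```

View pics/wrist6.png

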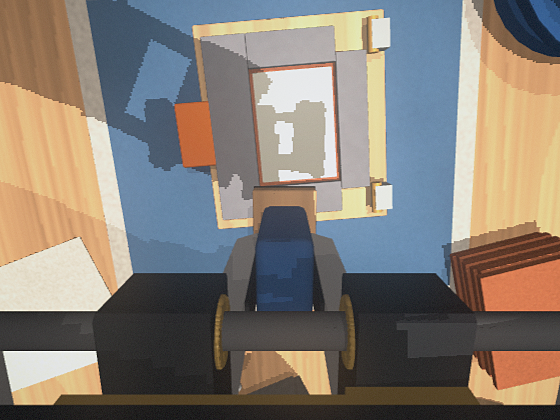

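View pics/scene6.png

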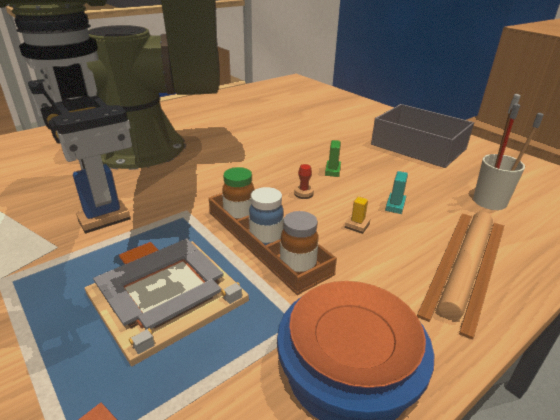

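The stamp is across and upright in the grip. The wrist view shows the window at (295,122), the tab at (196,134) and the hinge blocks at (378,34) and (380,196). I measure the tile and the held stamp here.

```bash
python3 - <<'E'
from h import *
p,d,K,T=load('wrist6');P=cloud(d,K,T);v,u=np.mgrid[0:420,0:560]
def rr(nm,m):
    Q=P[m];r=cv2.minAreaRect(Q[:,:2].astype(np.float32))
    print(nm,len(Q),np.round(r[0],1),np.round(r[1],1),round(r[2],2),'z',np.median(Q[:,2]).round(1),np.percentile(Q[:,2],[2,98]).round(1),np.round(np.percentile(Q,[1,99],axis=0)[:,:2],1).tolist());return Q
box=(u>200)&(u<375)&(v>15)&(v<183)
win=(u>245)&(u<345)&(v>58)&(v<188)
z=P[...,2]
rr('tile(z25) in window',win&(abs(z-25)<4))
rr('white',win&(abs(z-25)<4)&mask(p,(0,0,60),(180,75,255)))
rr('frame',box&(abs(z-35)<3))
rr('tab',(u>170)&(u<216)&(v>95)&(v<172)&(z>28)&(z<42)&mask(p,(0,150,80),(20,255,255)))
b=(u>190)&(u<390)&(v<186)&(abs(z-16)<3)&mask(p,(12,60,80),(35,255,255))
rr('bed',b)
# hinge-side edge of bed line fit, window edges line fit
m=win&(abs(z-25)<4)
L=[];Rr=[]
for r in range(80,175):
    c=np.where(m[r])[0]
    if len(c)>30: L.append(P[r,c[0]]);Rr.append(P[r,c[-1]])
for nm,E in(('win L',L),('win R',Rr)):
    E=np.array(E);f=np.polyfit(E[:,1],E[:,0],1);print(nm,'yaw',np.degrees(np.arctan(-f[0])).round(2),'x at y=-197',np.polyval(f,-197).round(1))
m=box&(abs(z-35)<3);L=[]
for r in range(35,180):
    c=np.where(m[r]&(u[r]<250))[0]
    if len(c): L.append(P[r,c[0]])
for n in('scene6','side6'):
    p2,d2,K2,T2=load(n);P2=cloud(d2,K2,T2)
    m=(abs(P2[...,2]-35)<3)&(abs(P2[...,0]-575)<90)&(abs(P2[...,1]+197)<95)&mask(p2,(0,0,20),(180,90,255))
    Q=P2[m];r=cv2.minAreaRect(Q[:,:2].astype(np.float32));print(n,len(Q),r)
# held stamp in scene/side: blue pts relative TCP
from cell import manip
s=manip.read_state();t=tool(s)
for n in('scene6','side6'):
    p2,d2,K2,T2=load(n);P2=cloud(d2,K2,T2)
    m=(abs(P2[...,0]-555)<50)&(abs(P2[...,1]+254)<50)&(P2[...,2]>150)&(P2[...,2]<194)
    Q=P2[m];
    if len(Q)<20: print(n,len(Q));continue
    print(n,len(Q),'zmin',np.percentile(Q[:,2],[1,5]),'foot lower',cv2.minAreaRect(Q[Q[:,2]<188][:,:2].astype(np.float32)))
E
```

```text
tile(z25) in window 9869 [ 573.1 -195.1] [ 80.8 111.3] 1.0 z 24.3 [22.7 26.1] [[533.3, -249.5], [612.6, -140.3]]
white 8649 [ 573.8 -194.9] [ 79.4 111. ] 1.0 z 24.4 [22.8 26. ] [[536.0, -246.2], [612.3, -143.4]]
frame 14441 [ 563.3 -174.8] [148.8 163. ] 87.31 z 34.0 [32.5 35.6] [[484.4, -248.4], [643.6, -111.0]]
tab 2106 [ 477.2 -196.6] [31.9 59.2] 0.83 z 34.0 [32.4 35.5] [[461.8, -225.4], [492.5, -167.6]]
bed 5428 [ 572.5 -178. ] [179.7 165.6] 0.93 z 15.0 [13.4 16.6] [[482.9, -253.0], [661.7, -95.2]]
win L yaw 1.04 x at y=-197 533.1
win R yaw 1.0 x at y=-197 613.0
scene6 4665 ((577.00830078125, -194.66851806640625), (170.34901428222656, 177.24844360351562), 1.0286049842834473)
side6 1588 ((577.9189453125, -194.4930419921875), (170.7085418701172, 179.40127563476562), 1.117627501487732)
scene6 930 zmin [170.85532533 172.14903688] foot lower ((557.3842163085938, -257.4894714355469), (61.07363510131836, 37.430259704589844), 84.17828369140625)
side6 296 zmin [171.61554023 172.34109384] foot lower ((555.7296142578125, -252.41868591308594), (61.81142807006836, 37.74885559082031), 85.77153015136719)
```

The tile centre is about (573.2,-195.2) with yaw 1.0°, and the window, tab and bed measurements agree. I fix the small tilt and yaw drift and go over it while still high.

Emit:
jog_arm --turn '[[-4.6,0.6,-0.4],[0,0,0],[0,0,0]]' --dp '[[0,2.9,1.3],[0,2.9,0.9],[0,0,0]]' --gripper '[1,1,1]'

```text
clock: 11.28
eef_pos: [579.5, -193.7, 203.0]
eef_rot: [-0.887, 1.569, -0.865]
wrist_force: [-0.7, -0.5, -1.2]
finger_gap: 24.1
```

```bash
cat > st.py <<'E'
from h import *
from cell import manip
s=manip.read_state();t=tool(s)
ya=np.radians(1.0)
Rt=np.array([[0,-np.sin(ya),np.cos(ya)],[0,np.cos(ya),np.sin(ya)],[-1,0,0]])
print(s['eef_pos'].round(2),s['finger_gap'],s['wrist_force'].round(1),s['clock'])
print('turn',np.degrees(R.from_matrix(t.T@Rt).as_rotvec()).round(2),'dp',todp(s,np.array([573.3,-194.2,66.5])-s['eef_pos']))
E
python3 st.py
```

```text
[ 579.5  -193.72  202.97] 24.06949589039747 [-0.7 -0.5 -1.2] 11.275
turn [0.26 0.08 0.1 ] dp [ 1.365e+01 -1.000e-02 -6.400e-01]
```

Emit:
jog_arm --turn '[[0.3,0,0],[0,0,0],[0,0,0],[0,0,0],[0,0,0],[0,0,0]]' --dp '[[2,0,-0.6],[3,0,0],[3,0,0],[2.5,0,0],[1,0,0],[0,0,0]]' --gripper '[1,1,1,1,1,1]'

```text
clock: 12.02
eef_pos: [573.5, -195.7, 86.7]
eef_rot: [-0.712, 1.565, -0.695]
wrist_force: [-0.3, -0.7, -0.8]
finger_gap: 23.9
```

```bash
python3 st.py
```

```text
[ 573.5  -195.67   86.67] 23.9443436574339 [-0.3 -0.7 -0.8] 12.025
turn [-0.04  0.25  0.21] dp [ 2.02  0.15 -0.03]
```

Emit:
jog_arm --turn '[[0,0.3,0.2],[0,0,0],[0,0,0],[0,0,0]]' --dp '[[1,0.1,0],[0.7,0,0],[0.2,0,0],[0,0,0]]' --gripper '[1,1,1,1]'

```text
clock: 12.52
eef_pos: [574.4, -195.1, 68.6]
eef_rot: [-0.661, 1.569, -0.644]
wrist_force: [0.3, -0.0, -1.2]
finger_gap: 23.9
```

```bash
python3 st.py; python3 - <<'E'
from h import *
from cell import manip,camera,calibration
for n in('wrist','scene','side'):
    c=calibration(n);p,d=camera(n);np.savez(n+'7.npz',p=p,d=d,K=c['K'],T=c['world_from_camera'])
    cv2.imwrite(f'pics/{n}7.png',p[:,:,::-1] if n=='wrist' else cv2.resize(p[130:380,30:380] if n=='scene' else p[80:330,150:500],None,fx=2.2,fy=2.2)[:,:,::-1])
    P=cloud(d,c['K'],c['world_from_camera'])
    m=(abs(P[...,0]-573)<26)&(abs(P[...,1]+195)<38)&(P[...,2]>31)&(P[...,2]<110)
    Q=P[m];print(n,len(Q),np.percentile(Q[:,2],[1,3,50,97]).round(1));F=Q[Q[:,2]<56]
    if len(F)>10: print(cv2.minAreaRect(F[:,:2].astype(np.float32)))
E
```

```text
[ 574.44 -195.12   68.6 ] 23.866298198796986 [ 0.3 -0.  -1.2] 12.525
turn [-0.04  0.09  0.07] dp [ 0.21  0.09 -0.11]
wrist 5110 [ 38.8  44.4  81.  109.5]
((574.712158203125, -179.07186889648438), (35.95917892456055, 25.316328048706055), 0.5676615238189697)
scene 1366 [ 37.9  39.4  62.3 107.3]
((575.7538452148438, -198.4773712158203), (60.81726837158203, 37.830562591552734), 89.54399871826172)
side 694 [ 37.4  39.   72.9 107.8]
((575.61767578125, -193.98776245117188), (39.23612976074219, 61.34449768066406), 1.392299771308899)
```

View pics/scene7.png

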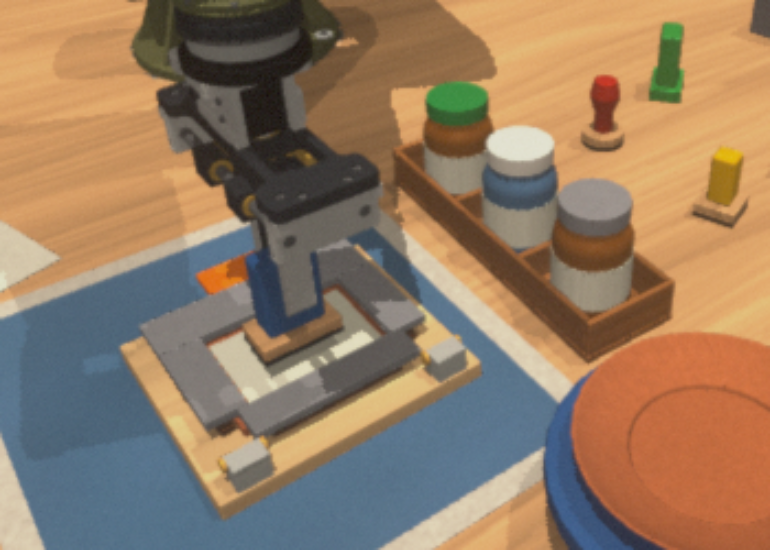

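View pics/side7.png

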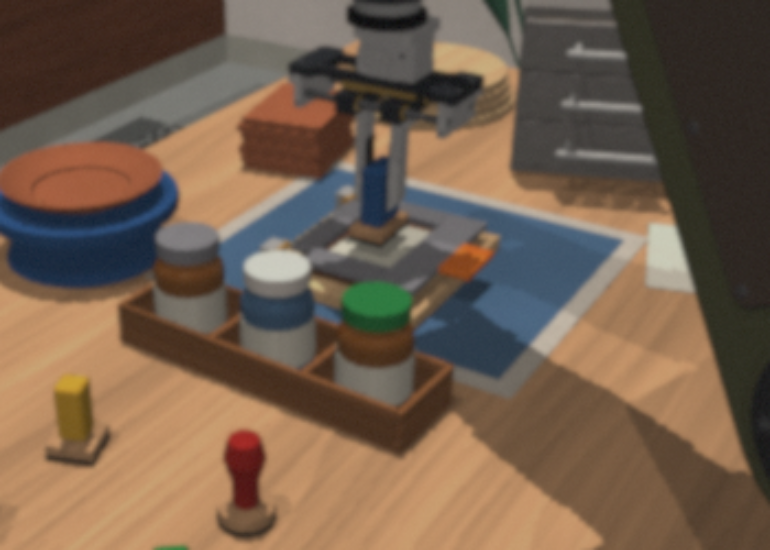

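View pics/wrist7.png

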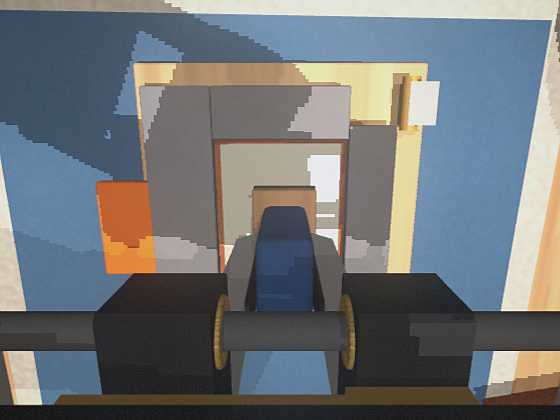

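The stamp hovers over the middle of the window at (574.7,-196.4), about 12 mm above the tile. A last trim: -1.3 mm x, +1.2 mm y, -2 mm z.

Emit:
jog_arm --turn '[[0,0,0],[0,0,0],[0,0,0]]' --dp '[[0.2,0.1,-0.1],[0,0,0],[0,0,0]]' --gripper '[1,1,1]'

```text
clock: 13.05
eef_pos: [573.5, -194.1, 67.0]
eef_rot: [-0.59, 1.568, -0.573]
wrist_force: [-0.9, 0.5, -0.6]
finger_gap: 23.8
```

```bash
python3 st.py; python3 - <<'E'
from h import *
from cell import manip,camera,calibration
for n in('wrist','scene'):
    c=calibration(n);p,d=camera(n)
    P=cloud(d,c['K'],c['world_from_camera']);z=P[...,2]
    m=(abs(P[...,0]-573)<26)&(abs(P[...,1]+195)<38)&(z>31)&(z<110)
    Q=P[m];print(n,len(Q),np.percentile(Q[:,2],[1,3]).round(1));F=Q[Q[:,2]<56];print(cv2.minAreaRect(F[:,:2].astype(np.float32)))
    fr=(abs(P[...,0]-575)<85)&(abs(P[...,1]+195)<92)&(abs(z-35)<4)&mask(p,(0,0,20),(180,80,255))&((abs(P[...,0]-573)>38)|(abs(P[...,1]+195)>52))
    Q=P[fr];print('frame z',np.percentile(Q[:,2],[2,50,98]).round(1))
    if n=='scene': cv2.imwrite('pics/scene8.png',p[:,:,::-1])
    for nm,lo,hi in(('red',(0,150,40),(6,255,255)),('yellow',(22,150,80),(32,255,255))):
        if n=='scene':
            for k,(pp,PP) in dict(now=(p,P),start=(load('scene0')[0],cloud(*load('scene0')[1:]))).items():
                mm=mask(pp,lo,hi)&(PP[...,1]>150)&(PP[...,1]<260)&(PP[...,2]>50)&(PP[...,0]>400)&(PP[...,0]<680);print(nm,k,PP[mm].mean(0).round(1))
E
```

```text
[ 573.53 -194.13   66.98] 23.773480647955736 [-0.9  0.5 -0.6] 13.05
turn [-0.04  0.13  0.09] dp [ 0.05 -0.01 -0.02]
wrist 6422 [38.7 45.1]
((573.73681640625, -178.24891662597656), (36.06916427612305, 25.762269973754883), 1.294784426689148)
frame z [32.6 34.1 35.6]
scene 1430 [36.2 37.3]
((573.6664428710938, -197.4751739501953), (38.09736251831055, 60.4789924621582), 0.8033210039138794)
frame z [31.7 34.9 36.7]
red now [466.7 194.   64.9]
red start [466.6 193.7  64.5]
yellow now [623.5 202.2  63.8]
yellow start [623.5 202.1  63.9]
```

View pics/scene8.png

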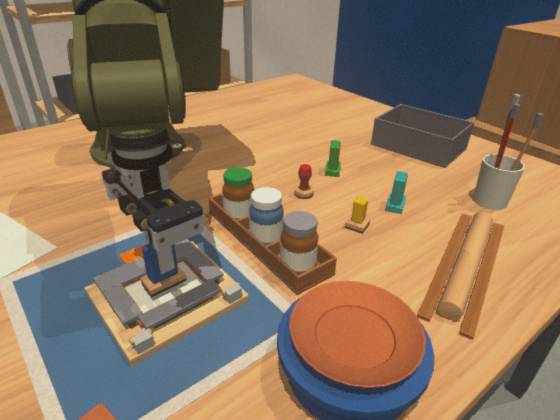

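All checks are good: the stamp is centred, aligned, upright and still, the frame is down and the bystanders have not moved. I hand it in.

```bash
python3 - <<'E'
from cell import order
print(order.sign_off())
E
```

```text
the job is handed in; nothing more can be done
None
```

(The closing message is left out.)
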